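# Lay the tall pipette canister down on its raised rack

### The arm

A 6-joint arm with a two-finger parallel gripper is mounted at the origin on a cart in front of the work surface, level with it; the furniture and walls round the work are solid. World frame = base frame: x ahead of the robot, y to its left, z up, the work surface at z = 0. Lengths are in m, angles in rad, forces in N, time in s.
With the tool pointing down it reaches from about 0.35 to 0.775 m from the base axis. Payload 7.3 kg.
Tool frame: the origin (TCP) lies at the very end of the fingers, on their centre line; the grasp point (between the pads) lies robot.pinch_z behind it (robot.pinch_z is the distance from the TCP to the grasp point, in m); y points along the fingers, z is the direction in which the jaws open and shut, and the axes are right-handed (so a half turn about y gives the same grasp; the last joint's range is limited). The gripper opens to 92 mm and grips with 3 to 60 N. Pads are 19 mm wide; open, the fingers measure 130 mm over their backs; the gripper's body (75 mm by 190 mm) begins 47 mm behind the grasp point.
Start: joints at [1.137, 0.342, 1.524, -0, 1.275, -0.146], TCP at [0.149, 0.503, 0.227] pointing down, gripper open.
Joint ranges: [-2.53, 2.53], [-0.77, 2.02], [0.04, 2.7], [-1, 4.14], [0.28, 2.66], [-3.11, 3.11]. Speed limits (rad/s): [2.57, 2.57, 3.14, 3.14, 3.14, 3.14].

### API

Orientations are given as [roll, pitch, yaw] about the fixed x, y, z axes, in that order (R = Rz(yaw) Ry(pitch) Rx(roll)).
In Python, from cell import status, viewer, robot gives the robot as it stands. The module is installed in compiled form; this text tells all that it offers.
- The arm moves only by the shell command python3 -m pendant 'ROWS' [FORCE]. ROWS is JSON, a list that holds one entry, the list of rows, each a list of 7 numbers: the shift along the tool's x, y, z in cm, then the turn, a rotation vector about the tool's x, y, z in rad, then the finger opening in cm, from 0 to 9.18. A call has 1 to 20 rows; each row is the pose to reach, as a shift and turn from the pose commanded when the call began, along the tool's axes at that moment; what a row does not reach only later rows make up. A row lasts 1/10 s, in which the tool goes at most 50 mm and 8.59 degrees, less where a joint would pass 70% of its speed; a pose out of reach is approached as far as the arm can. A call with a gripper value outside its range is refused whole. The fingers move at their own pace and stop on an object; FORCE is the grip in N (left out, the last holds). Time passes only in rows, so rows that repeat a pose let the fingers close. It gives the time, the measured TCP pose, the force and the opening at its end, in the units of the state.
- status.observe(): the state, without advancing time (a new reading comes with each control period).
- viewer.read_camera(name): name is "scene" or "top"; returns a dict with "image" (400x640x3 uint8, red, green, blue), "range_z" (400x640 float32, m along the optical axis (not along the pixel's ray), 0 where there is no reading), "fx", "fy", "cx", "cy" (pixels), "distortion" ([k1, k2, p1, p2, k3] as OpenCV has them; the pictures are not rectified), "camera_from_world" (4x4, takes a point from world to camera coordinates). Camera axes: x right, y up, looking along -z (the intrinsics and any distortion apply to the point x, -y, -z); pixel columns grow to the right and rows downward; lengths in m; the calibration is good to about 2 mm. A picture is of the moment at which its call begins.
- robot.hand_in(): hands the job in, once; it reports no verdict.
The state is a dict: "time": time; "qpos": joint angles; "qvel": joint speeds; "joint_efforts": joint torques, N m; "tool_pos": TCP position; "tool_rot": TCP orientation; "contact_force": force on the tool from outside, world axes, zero at the start; "torque": the same for the moment, N m; "opening": finger opening in m.
Only numpy, scipy, OpenCV 4.12 (cv2) and the standard library are available. Lean on these libraries where they do the work, as an engineer would, in place of code of your own. Each camera call takes 0.05 s, during which the arm holds its last target. There are 200 camera calls.

### The job

Lay the tall pipette canister down on its blue rack. Push its top over towards the rack until it leans by itself on the rack's rounded front edge and let it rest there untouched for a moment; then take it by the black bar handle near its foot, raise the foot until the canister is level with the edge still carrying its weight, and slide it between the rails right up to the end stop. Leave it lying flat with the handle on top, let go of it, and do not knock the jars and the bottle standing near.

Things in the scene. Friction and masses are not known exactly. Their poses are not given: they have to be found in the camera images.
- rack: Blue raised rack, fixed. Origin on the worktop below the foremost point of its rounded steel nose (radius 6 mm), mid width; y runs along it from nose to end stop, z up. Flat platform 72 mm high, 96 mm wide (x), y = 0 to 200 mm. Guide rails 76 mm apart inside stand 15 mm above it, flared at the entry, from about y = 20 mm. End stop face at y = 196 mm, 18 mm above the platform.
- rack_nose (a point): Top of the rounded nose, mid width: on the rack's front edge (y = 0), 72 mm above the worktop.
- rack_stop (a point): Foot of the end stop's face, mid width, at platform height (y = 196 mm in the rack's frame).
- canister: Tall square metal canister, 60 x 60 x 190 mm, open top, green band at the foot; 0.26 to 0.46 kg, centre of mass about 85 mm up. Origin: centre of its underside; z from foot to mouth, y from handle side to plain side. Starts upright, plain side facing the nose, 60 to 76 mm off. Tipped past about 23 degrees it falls on by itself and comes to lean on the nose at 41 to 50 degrees from upright.
- handle_bar: Bar handle fixed to the canister: a black round bar, 10 mm thick, on two steel posts. Origin at the bar's middle; the bar runs along its x axis (parallel to the canister's x) with 44 mm free between the posts. Bar centre 45 mm off the canister's handle side (75 mm from its axis) and 38 mm above its underside.
- canister_middle (a point): Centre of the canister, on its axis 95 mm from the underside.
- mouth (a point): Centre of the canister's open mouth, on its axis 190 mm from the underside.
- coplin: Bystander: clear round staining jar with violet content, 64 mm across, 86 mm high, loose, origin at the centre of its underside, z up. Stands beside the rack on the side away from the robot.
- jar: Bystander: clear round specimen jar with white lid, 43 mm across, 48 mm high, loose, origin at the centre of its underside, z up. Stands beside the rack on the robot's side.
- red_bottle: Bystander: small red dropper bottle, 34 mm across, 89 mm high, loose, origin at the centre of its underside, z up. Stands beyond the canister, away from the robot.
Mind the look-alikes: they are no part of the job. What is shaped like the canister but purple is not meant.

How it is judged:
On the way, in this order (a step that is already met when the one before it is completed fails the run):
1. the canister leans by itself on the rack's nose, between 30 and 60 degrees from upright, untouched by the robot (angle between canister's own z axis and vertical between 0.52 and 1.05 rad and contact force between canister and rack above 0.1 N and contact force between canister and the arm below 0.05 N and contact force between canister and the fingers below 0.05 N and linear speed of canister below 0.03 m/s), for 0.3 s.
2. held by its bar handle, its foot has been raised so that it is within 15 degrees of level, with weight on the rack (angle between canister's own z axis and vertical between 1.309 and 1.833 rad and contact force between canister and rack above 0.3 N and angle between canister's own y axis and vertical above 2.8 rad and contact force between handle_bar and the fingers above 0.5 N), for 0.1 s.
At the end, for the whole second after the job is handed in: The canister lies flat on the rack's platform between the rails (level within 4 degrees, along the rack within 7 degrees), handle on top (within 5 degrees), its mouth end within 8 mm of the end stop, at rest (angle between canister's own z axis and vertical between 1.5 and 1.64 rad and angle between canister's own y axis and vertical above 3.05 rad and angle between the z axis of canister and the y axis of rack, either way round below 0.12 rad and y of mouth in the frame of rack between 0.188 and 0.201 m and z of canister_middle in the frame of rack between 0.097 and 0.107 m and linear speed of canister below 0.02 m/s); the robot touches nothing.
It fails at once if the canister falls over on the worktop or off it (height (world z) of canister_middle below 0.06 m).
It fails at once if the staining jar is shifted over 30 mm or tipped (distance of coplin from where it was at the start of the episode above 0.03 m or angle between coplin's own z axis and vertical above 0.5 rad).
It fails at once if the specimen jar is shifted over 30 mm or tipped (distance of jar from where it was at the start of the episode above 0.03 m or angle between jar's own z axis and vertical above 0.5 rad).
It fails at once if the red bottle is shifted over 30 mm or tipped (distance of red_bottle from where it was at the start of the episode above 0.03 m or angle between red_bottle's own z axis and vertical above 0.5 rad).
It also fails if it takes over 51 s, if anything falls off the work surface, if the arm or the gripper's body presses on something with over 40 N, if the wrist force passes 120 N, or if a joint passes its speed limit or range.

## Working session

There is one attempt and no reset: what is moved stays moved. The work goes in short steps, Python scripts to look and compute and a shell command to move; the robot and the scene stay as the last step left them, time stands still between calls to the robot, and variables do not carry over. Pictures are saved under pics/ and viewed, about 8 in all and at most 12, crops included, and the job is handed in when it is done.

```bash
mkdir -p pics; cat > h.py <<'E'
import numpy as np, cv2
from cell import status, viewer, robot
from scipy.spatial.transform import Rotation as R
def cloud(name):
    c=viewer.read_camera(name); im=c["image"]; z=c["range_z"]
    v,u=np.mgrid[0:400,0:640]
    K=np.array([[c["fx"],0,c["cx"]],[0,c["fy"],c["cy"]],[0,0,1.]])
    p=cv2.undistortPoints(np.stack([u.ravel(),v.ravel()],1).astype(np.float64).reshape(-1,1,2),K,np.array(c["distortion"],float)).reshape(400,640,2)
    P=np.stack([p[...,0]*z,-p[...,1]*z,-z],-1)
    T=np.linalg.inv(c["camera_from_world"])
    W=P@T[:3,:3].T+T[:3,3]; W[z==0]=np.nan
    return im,W
def save(n,im): cv2.imwrite("pics/"+n,cv2.cvtColor(im,cv2.COLOR_RGB2BGR))
E
python3 - <<'E'
from h import *
for n in("scene","top"):
    im,W=cloud(n); save(n+"0.png",im); np.savez(n+"0.npz",im=im,W=W)
s=status.observe(); print(s); print(R.from_euler('xyz',s['tool_rot']).as_matrix().round(3), robot.pinch_z)
E
```

```text
{'time': 0.1, 'qpos': array([ 1.13700679e+00,  3.42635561e-01,  1.52494024e+00, -6.18516232e-06,
        1.27538600e+00, -1.46005985e-01]), 'qvel': array([ 6.50708373e-04,  1.10970666e-04, -2.16543522e-03, -2.46177151e-04,
       -2.28918177e-04,  9.12996868e-05]), 'joint_efforts': array([ 1.99052760e-03, -4.32005489e+01, -2.44697446e+01,  7.17674894e-02,
        5.25837787e-02, -7.94115476e-05]), 'tool_pos': array([0.14883659, 0.50307678, 0.22611699]), 'tool_rot': array([-1.57215177e+00,  1.93342165e-04, -2.87781876e-01]), 'contact_force': array([ 0.86569891,  0.13157219, -0.21983765]), 'torque': array([-0.00607905, -0.0512634 , -0.02875083]), 'opening': 0.09174108481245728}
[[ 0.959 -0.001  0.284]
 [-0.284 -0.001  0.959]
 [-0.    -1.    -0.001]] 0.0188
```

View pics/scene0.png

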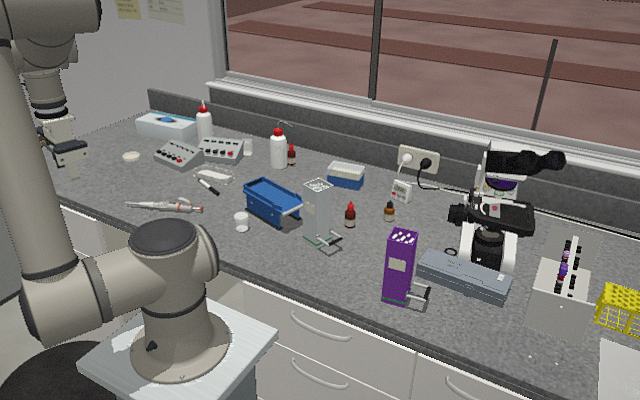

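View pics/top0.png

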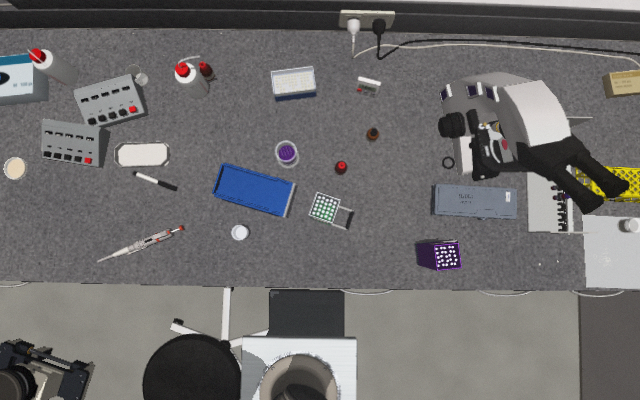

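Candidates for the canister are the grey-metal one with green contents at top (325,207) / scene (310,220), and the purple one at top (440,255) / scene (400,265). The metal one fits: it is not purple, it faces the rack nose, and its handle points away. I'll confirm it in a crop and measure.

```bash
python3 - <<'E'
from h import *
a=np.load("scene0.npz");b=np.load("top0.npz")
A=cv2.resize(a['im'][150:270,220:380],None,fx=3.5,fy=3.5,interpolation=cv2.INTER_CUBIC)
B=cv2.resize(b['im'][130:250,200:360],None,fx=3.5,fy=3.5,interpolation=cv2.INTER_CUBIC)
save("crop1.png",cv2.resize(np.vstack([A,B]),None,fx=.7,fy=.7))
W=b['W']; im=b['im'].astype(int)
box=np.zeros((400,640),bool);box[125:250,200:360]=True
z=W[...,2]
for n,lo,hi in(("can top",.15,.21),("z.06-.1",.06,.1),("z.03-.06",.025,.06)):
    m=(box&(z>lo)&(z<hi)).astype(np.uint8)
    k,l,st,ce=cv2.connectedComponentsWithStats(m)
    for i in range(1,k):
        if st[i,4]<12: continue
        p=W[l==i]; r=cv2.minAreaRect((p[:,:2]*1000).astype(np.float32))
        print(n,st[i],ce[i].round(),np.median(p,0).round(3),np.round(r[0]),np.round(r[1]),round(r[2],1))
blue=box&(im[...,2]>im[...,0]+50)&(im[...,1]<120)&(im[...,0]<60)
p=W[blue];p=p[~np.isnan(p[:,0])];h=np.histogram(p[:,2],bins=np.arange(0,.12,.005));print(h[0])
q=p[(p[:,2]>.066)&(p[:,2]<.077)];print("platform",cv2.minAreaRect((q[:,:2]*1000).astype(np.float32)),len(q))
E
```

```text
can top [309 191  32  33 306] [325. 206.] [ 0.507 -0.068  0.182] [501. -61.] [60. 60.] 71.6
can top [321 199   8  18  45] [324. 207.] [ 0.501 -0.061  0.174] [501. -61.] [ 6. 44.] 70.8
can top [314 204   4   7  15] [316. 207.] [ 0.498 -0.041  0.183] [502. -40.] [ 5. 14.] 75.0
can top [317 205   5  11  24] [319. 210.] [ 0.494 -0.049  0.176] [495. -48.] [ 6. 24.] 75.3
z.06-.1 [275 140  22  23 243] [285. 150.] [0.661 0.043 0.084] [656.  42.] [55. 56.] 50.7
z.06-.1 [338 161   8   9  53] [341. 165.] [ 0.621 -0.107  0.078] [ 623. -107.] [20. 18.] 24.8
z.06-.1 [ 212  162   84   56 2787] [254. 189.] [0.554 0.126 0.074] [553. 125.] [204.  97.] 74.1
z.03-.06 [278 144  17  16 128] [286. 152.] [0.658 0.041 0.058] [659.  43.] [41. 45.] 35.7
z.03-.06 [280 155  17  10  41] [290. 161.] [0.633 0.032 0.044] [638.  36.] [15. 46.] 16.1
z.03-.06 [335 161  13  13  77] [340. 168.] [ 0.614 -0.104  0.053] [ 621. -107.] [33. 30.] 81.1
z.03-.06 [331 205  23  25 152] [345. 218.] [ 0.476 -0.126  0.042] [ 484. -114.] [49. 59.] 72.0
z.03-.06 [231 225  17  15 205] [239. 232.] [0.439 0.166 0.049] [439. 167.] [38. 42.] 0.9
[   4   15    1    0    0    0    0    0    0    0    0    0    0   89
 1646  498   31  177   63    2    0    0    0]
platform ((553.4130249023438, 128.4092559814453), (190.58746337890625, 94.08184814453125), 74.4127197265625) 2134
```

View pics/crop1.png

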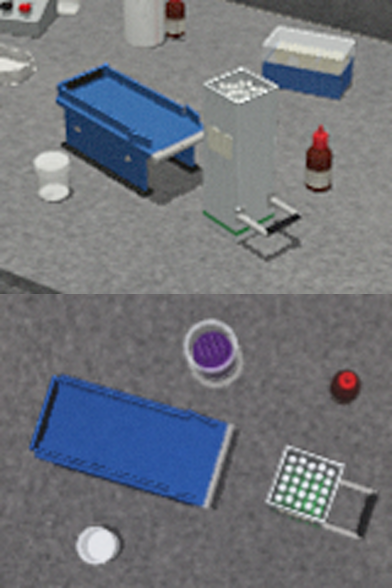

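The crop confirms it: grey metal canister, green band at the foot, bar handle on the side away from the rack. The rack nose is at about (0.525, 0.028) and the canister axis at (0.501, −0.061), about 1 mm off the rack's line. The tool's z axis is already along the rack. Next I move behind the canister with the fingers closed.

```bash
python3 -m pendant '[[[5,-2,0,0,0,0,0],[10,-4,0,0,0,0,0],[15,-4,0,0,0,0,0],[20,-4,0,0,0,0,0],[25,-4,0,0,0,0,0],[30,-4,-2,0,0,0,0],[33,-4,-6,0,0,0,0],[36,-4,-10,0,0,0,0],[39,-4,-14,0,0,0,0],[42,-4,-18,0,0,0,0],[43,-4,-22,0,0,0,0],[44,-4,-26,0,0,0,0],[45,-4,-30,0,0,0,0],[46,-4,-34,0,0,0,0],[47,-4,-38,0,0,0,0],[48,-4,-42,0,0,0,0],[49,-4,-46,0,0,0,0],[49.5,-4,-50,0,0,0,0],[49.5,-4,-53.6,0,0,0,0],[49.5,-4,-53.6,0,0,0,0]]]' 20; python3 -c "
from h import *
s=status.observe();print(s['qpos'].round(3),s['tool_pos'].round(4),s['tool_rot'].round(3),s['time'])"
```

```text
time: 2.1
tool_pos: [0.4703, -0.1546, 0.2661]
tool_rot: [-1.572, 0.001, -0.292]
contact_force: [0.4, -0.4, -0.3]
opening: 0.0005
[-4.720e-01  2.580e-01  1.533e+00 -1.000e-03  1.352e+00 -1.750e+00] [ 0.4703 -0.1546  0.2661] [-1.572e+00  1.000e-03 -2.920e-01] 2.1
```

```bash
python3 -m pendant '[[[0,4,0,0,0,0,0],[0,8,0,0,0,0,0],[0,11.4,0,0,0,0,0],[0,11.4,2,0,0,0,0],[0,11.4,3.5,0,0,0,0],[0,11.4,4.5,0,0,0,0],[0,11.4,5.3,0,0,0,0],[0,11.4,6.1,0,0,0,0],[0,11.4,6.9,0,0,0,0],[0,11.4,7.7,0,0,0,0],[0,11.4,8.5,0,0,0,0],[0,11.4,9.3,0,0,0,0],[0,11.4,9.3,0,0,0,0]]]'; python3 - <<'E'
from h import *
im,W=cloud("scene"); save("push1.png",cv2.resize(im[130:290,200:420],None,fx=3,fy=3))
E
```

```text
time: 3.4
tool_pos: [0.4981, -0.0609, 0.1527]
tool_rot: [-1.57, 0.0, -0.287]
contact_force: [0.6, -0.5, -0.9]
opening: 0.0006
```

View pics/push1.png

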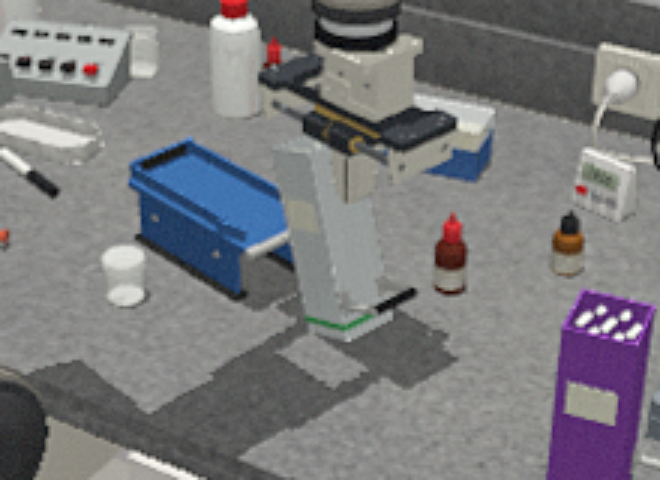

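The picture shows the canister tipping cleanly about its foot edge by about 15°, with the rack behind it at (205,205). I'll push on until it falls, then back away.

```bash
python3 -m pendant '[[[0,0,0.7,0,0,0,0],[0,0,1.4,0,0,0,0],[0,0,2.1,0,0,0,0],[0,0,2.8,0,0,0,0],[0,0,3.5,0,0,0,0],[0,0,4,0,0,0,0],[0,0,4,0,0,0,0],[0,0,4,0,0,0,0],[0,0,4,0,0,0,0],[0,0,4,0,0,0,0]]]'; python3 - <<'E'
from h import *
im,W=cloud("scene"); save("push2.png",cv2.resize(im[130:290,200:420],None,fx=3,fy=3))
E
```

```text
time: 4.45
tool_pos: [0.5092, -0.0237, 0.1527]
tool_rot: [-1.571, 0.0, -0.288]
contact_force: [-0.1, 0.6, 0.4]
opening: 0.0006
```

View pics/push2.png

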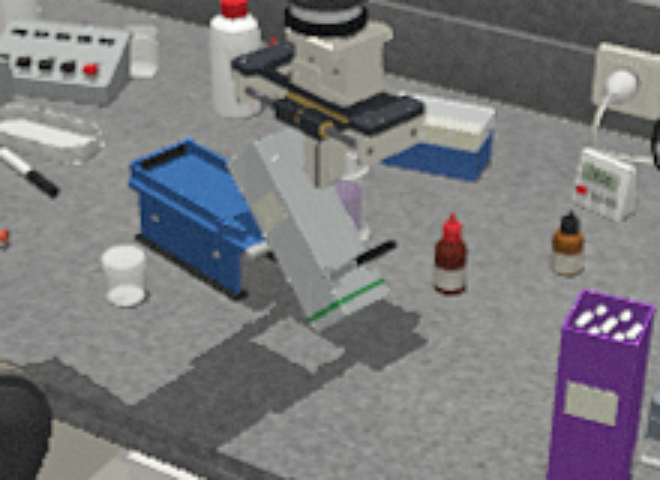

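It has fallen onto the nose, at about 40–45°, and the fingers at (325,160) are off it. I'll retreat and measure.

```bash
python3 -m pendant '[[[0,-4,-0.5,0,0,0,0],[0,-8,-2,0,0,0,0],[0,-10,-6,0,0,0,4],[0,-10,-11,0,0,0,5],[0,-10,-16,0,0,0,5],[0,-10,-21,0,0,0,5],[0,-10,-24,0,0,0,5],[0,-10,-24,0,0,0,5]]]'; python3 - <<'E'
from h import *
t=status.observe();print(t['tool_pos'],t['qpos'].round(3))
d=np.array([.274,.962,0]);e=np.array([.962,-.274,0]);O=np.array([.525,.028,0])
T=[]
for n in("scene","top"):
    im,W=cloud(n); save(n+"2.png",cv2.resize(im[130:290,200:420] if n=="scene" else im[130:250,200:380],None,fx=3,fy=3)); np.savez(n+"2.npz",im=im,W=W)
    Q=np.stack([(W-O)@e,(W-O)@d,W[...,2]],-1)*1000
    dark=(im.max(-1)<45)&(abs(Q[...,0])<50)&(Q[...,1]>-220)&(Q[...,1]<0)&(Q[...,2]>60)&(Q[...,2]<140)
    b=Q[dark]; print(n,"bar",len(b),np.median(b,0).round(1),b.min(0).round(),b.max(0).round())
    k=(abs(Q[...,0])<22)&(Q[...,1]>-120)&(Q[...,1]<80)&(Q[...,2]>100)&(Q[...,2]<215)&~dark
    p=Q[k]
    print(len(p)); h=p[(p[:,1]<20)]
    for lo in range(-100,60,20):
        q=p[(p[:,1]>=lo)&(p[:,1]<lo+20)]
        if len(q):print(lo+10,len(q),np.percentile(q[:,2],[5,50,95]).round())
E
```

```text
time: 5.3
tool_pos: [0.4398, -0.2572, 0.2525]
tool_rot: [-1.572, 0.0, -0.293]
contact_force: [-1.0, -0.2, 0.3]
opening: 0.0436
[ 0.43979912 -0.25719751  0.252471  ] [-6.790e-01  2.940e-01  1.521e+00 -1.000e-03  1.326e+00 -1.957e+00]
scene bar 29 [   5.7 -119.3  105.2] [ -21. -123.  102.] [  24. -113.  108.]
554
-50 77 [101. 107. 115.]
-30 120 [111. 123. 133.]
-10 145 [124. 142. 155.]
10 124 [127. 162. 173.]
30 61 [111. 153. 174.]
50 23 [113. 133. 150.]
top bar 39 [   3.4 -115.2  107.6] [ -18. -119.  103.] [  27. -112.  111.]
875
-50 106 [100. 107. 115.]
-30 145 [116. 125. 134.]
-10 154 [136. 145. 154.]
10 168 [155. 165. 173.]
30 112 [122. 155. 178.]
50 135 [121. 131. 150.]
```

```bash
python3 - <<'E'
from h import *
A=cv2.imread("pics/scene2.png");B=cv2.imread("pics/top2.png")
B=cv2.resize(B,(480,320));A=cv2.resize(A,(480,349));cv2.imwrite("pics/both2.png",np.vstack([A,B])[:600*2])
c=cv2.imread("pics/both2.png");cv2.imwrite("pics/both2.png",cv2.resize(c,None,fx=.89,fy=.89))
E
```

```text
(no output)
```

View pics/both2.png

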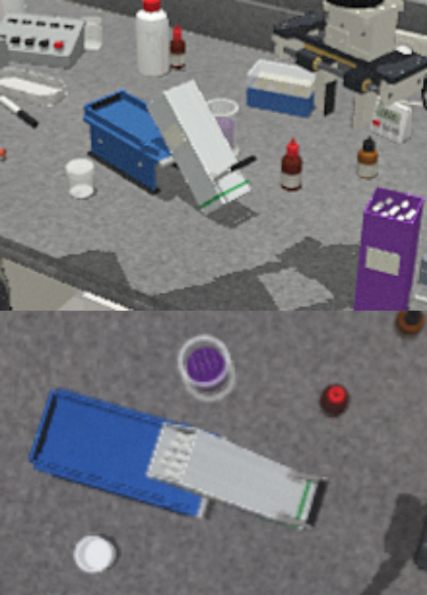

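It leans at about 45° on the nose, with bystanders clear. The bar is at rack (3, −118, 102) mm. I'll move to a tilted pre-grasp.

```bash
python3 -m pendant '[[[0.1,1,2,0.1,0,0,4],[0.2,3,5,0.2,0,0,4],[0.3,5,9,0.3,0,0,4],[0.4,7,12,0.4,0,0,4],[0.4,8.6,14.9,0.45,0,0,4],[0.4,8.6,14.9,0.45,0,0,4],[0.4,8.6,14.9,0.45,0,0,4]]]'; python3 - <<'E'
from h import *
s=status.observe();print(s['tool_pos'],s['qpos'].round(3));Rm=R.from_euler('xyz',s['tool_rot']).as_matrix();print(Rm.round(3))
d=np.array([.274,.962,0]);e=np.array([.962,-.274,0]);O=np.array([.525,.028,0])
g=O+.003*e-.118*d+[0,0,.102]; v=g+.0188*Rm[:,1]-s['tool_pos'];print("to go cm",(Rm.T@v*100).round(2))
E
```

```text
time: 6.1
tool_pos: [0.4874, -0.111, 0.1669]
tool_rot: [-1.122, 0.0, -0.285]
contact_force: [-0.2, 0.2, 0.8]
opening: 0.04
[ 0.4873856  -0.11096961  0.16685411] [-0.648  0.41   1.696  0.444  1.238 -2.123]
[[ 0.96   0.122  0.254]
 [-0.282  0.417  0.864]
 [-0.    -0.901  0.434]]
to go cm [ 0.09  8.85 -0.48]
```

```bash
python3 -m pendant '[[[0.1,2.5,-0.4,0,0,0,4],[0.1,5,-0.4,0,0,0,4],[0.1,7,-0.4,0,0,0,4],[0.1,8.8,-0.4,0,0,0,4],[0.1,8.8,-0.4,0,0,0,4]]]' 25; python3 - <<'E'
from h import *
im,W=cloud("scene"); save("g1.png",cv2.resize(im[150:270,250:390],None,fx=4,fy=4))
E
```

```text
time: 6.6
tool_pos: [0.4978, -0.0782, 0.0853]
tool_rot: [-1.121, 0.001, -0.286]
contact_force: [-0.1, -0.4, -0.7]
opening: 0.0401
```

View pics/g1.png

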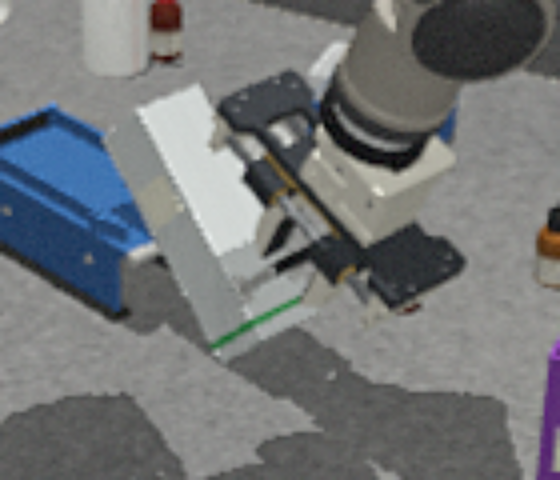

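The bar at (290,262) is between the two fingers at (270,230) and (315,285), and nothing has been touched. I'll close with 25 N.

```bash
python3 -m pendant '[[[0,0,0,0,0,0,2],[0,0,0,0,0,0,1],[0,0,0,0,0,0,0.5],[0,0,0,0,0,0,0.5],[0,0,0,0,0,0,0.5],[0,0,0,0,0,0,0.5]]]' 25
```

```text
time: 7.25
tool_pos: [0.4983, -0.079, 0.0861]
tool_rot: [-1.121, -0.001, -0.288]
contact_force: [-0.7, 0.3, 4.6]
opening: 0.0093
```

The bar is gripped (opening 9.3 mm). I'll check the canister's yaw and lateral offset against the rack, then compute the lift waypoints.

```bash
python3 - <<'E'
from h import *
d=np.array([.274,.962,0]);e=np.array([.962,-.274,0]);O=np.array([.525,.028,0])
z=np.load("top2.npz");W=z['W'];Q=np.stack([(W-O)@e,(W-O)@d,W[...,2]],-1)*1000
z0=np.load("top0.npz");W0=z0['W'];Q0=np.stack([(W0-O)@e,(W0-O)@d,W0[...,2]],-1)*1000
k=abs(Q[...,2]-(154+.97*Q[...,1]))<8
for lo in range(-70,10,10):
    p=Q[k&(Q[...,1]>=lo)&(Q[...,1]<lo+10)&(abs(Q[...,0])<50)][:,0]
    if len(p):print(lo+5,p.min().round(1),p.max().round(1),((p.min()+p.max())/2).round(1))
print("rack edges (start)")
for lo in range(20,190,20):
    p=Q0[(Q0[...,1]>=lo)&(Q0[...,1]<lo+20)&(abs(Q0[...,0])<60)&(Q0[...,2]>64)&(Q0[...,2]<95)][:,0];print(lo+10,p.min().round(1),p.max().round(1))
p=Q0[(abs(Q0[...,0])<40)&(Q0[...,2]>66)&(Q0[...,2]<110)&(Q0[...,1]>-20)&(Q0[...,1]<230)];print("y ext",p[:,1].min(),p[:,1].max())
s=status.observe();Rm=R.from_euler('xyz',s['tool_rot']).as_matrix();C=.0188
P0=None
for th in np.radians([45,52,60,68,76,84,88,90]):
    u=np.array([np.sin(th),np.cos(th)]);n=np.array([-np.cos(th),np.sin(th)])
    b=np.array([6,66])+6*n-63*u+105*n; be=.45-(th-np.pi/4); t=b+18.8*np.array([np.sin(be),-np.cos(be)])
    if P0 is None:P0=t
    dv=(t-P0)/10; v=dv[0]*d+np.array([0,0,dv[1]])
    print(np.degrees(th).round(),b.round(),"row",(Rm.T@v).round(2),"rx",round(be-.45,3))
E
```

```text
-65 -23.6 36.0 6.2
-55 -23.6 36.0 6.2
-45 -23.0 36.5 6.7
-35 -23.1 36.5 6.7
-25 -22.5 36.8 7.2
-15 -23.1 37.4 7.2
-5 -22.4 36.8 7.2
5 -22.0 37.6 7.8
rack edges (start)
30 -46.8 49.1
50 -47.6 49.1
70 -47.0 48.6
90 -47.0 48.7
110 -46.8 48.6
130 -47.2 48.4
150 -47.4 48.3
170 -47.6 48.4
190 -47.7 47.9
y ext -0.6802455420129937 203.38525771301852
45.0 [-117.  100.] row [0. 0. 0.] rx 0.0
52.0 [-112.  115.] row [-0.   -1.12  0.87] rx -0.122
60.0 [-104.  131.] row [-0.01 -2.26  2.02] rx -0.262
68.0 [-94. 145.] row [-0.01 -3.23  3.31] rx -0.401
76.0 [-82. 158.] row [-0.02 -4.01  4.73] rx -0.541
84.0 [-68. 170.] row [-0.03 -4.59  6.25] rx -0.681
88.0 [-61. 175.] row [-0.04 -4.79  7.03] rx -0.75
90.0 [-57. 177.] row [-0.04 -4.88  7.43] rx -0.785
```

```bash
python3 -m pendant '[[[-0.1,-0.55,0.42,-0.06,0,0,0.5],[-0.2,-1.12,0.87,-0.122,0,0,0.5],[-0.3,-1.7,1.43,-0.192,0,0,0.5],[-0.45,-2.26,2.02,-0.262,0,0,0.5],[-0.6,-2.76,2.65,-0.331,0,0,0.5],[-0.65,-3.23,3.31,-0.401,0,0,0.5],[-0.65,-3.64,4.01,-0.471,0,0,0.5],[-0.65,-4.01,4.73,-0.541,0,0,0.5],[-0.65,-4.32,5.48,-0.611,0,0,0.5],[-0.65,-4.59,6.25,-0.681,0,0,0.5],[-0.65,-4.75,6.8,-0.73,0,0,0.5],[-0.65,-4.75,6.8,-0.73,0,0,0.5],[-0.65,-4.75,6.8,-0.73,0,0,0.5]]]' 25; python3 - <<'E'
from h import *
im,W=cloud("scene"); im2,W2=cloud("top"); np.savez("top3.npz",im=im2,W=W2);np.savez("scene3.npz",im=im,W=W)
save("l1.png",np.vstack([cv2.resize(im[130:250,220:400],(450,300)),cv2.resize(im2[130:250,200:380],(450,300))]))
s=status.observe();Rm=R.from_euler('xyz',s['tool_rot']).as_matrix();print(Rm.round(3),s['qpos'].round(3))
E
```

```text
time: 8.55
tool_pos: [0.5037, -0.0384, 0.1581]
tool_rot: [-1.85, -0.001, -0.287]
contact_force: [1.5, -3.3, 1.4]
opening: 0.0087
[[ 0.959 -0.078  0.274]
 [-0.285 -0.264  0.922]
 [ 0.    -0.961 -0.275]] [-0.059  0.43   1.629 -0.296  1.164 -1.212]
```

View pics/l1.png

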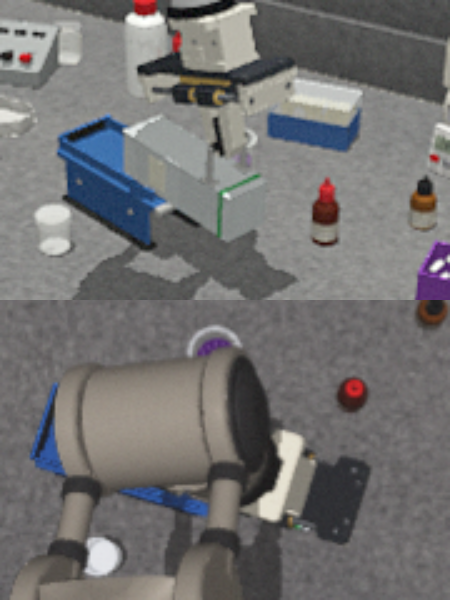

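The canister is almost level, held by the bar, with its front between the rails. I'll measure its tilt and lateral fit from the scene depth.

```bash
python3 - <<'E'
from h import *
d=np.array([.274,.962,0]);e=np.array([.962,-.274,0]);O=np.array([.525,.028,0])
z=np.load("scene3.npz");W=z['W'];Q=np.stack([(W-O)@e,(W-O)@d,W[...,2]],-1)*1000
for lo in range(-100,110,15):
    p=Q[(Q[...,1]>=lo)&(Q[...,1]<lo+15)&(abs(Q[...,0])<45)&(Q[...,2]>112)&(Q[...,2]<150)]
    if len(p)>5:
        top=p[p[:,0]>-18]; print(lo+7,len(p),"z",np.median(top[:,2]).round(1) if len(top) else None,"x",p[:,0].min().round(1),p[:,0].max().round(1))
E
```

```text
-93 87 z 126.5 x -34.0 29.3
-78 80 z 127.8 x -34.5 25.7
-63 97 z 129.1 x -33.4 28.5
-48 63 z 129.3 x -33.9 29.2
-33 57 z 129.5 x -33.2 28.7
-18 60 z 130.3 x -31.4 14.4
-3 68 z 131.3 x -31.6 29.4
12 75 z 132.1 x -32.3 33.3
27 67 z 133.1 x -31.8 33.1
42 71 z 133.4 x -31.2 31.4
57 73 z 134.3 x -30.8 32.5
72 69 z 135.6 x -29.6 27.3
87 29 z 134.7 x -27.4 34.6
```

```bash
python3 -m pendant '[[[0,-0.25,0.45,-0.02,0,0,0.5],[0,-0.55,1.4,-0.05,0,0,0.5],[0,-0.85,2.4,-0.05,0,0,0.5],[0,-1.1,3.4,-0.05,0,0,0.5],[0,-1.4,4.3,-0.05,0,0,0.5],[0,-1.65,5.3,-0.05,0,0,0.5],[0,-1.95,6.25,-0.05,0,0,0.5],[0,-2.2,7.2,-0.05,0,0,0.5],[0,-2.5,8.2,-0.05,0,0,0.5],[0,-2.75,9.15,-0.05,0,0,0.5],[0,-2.85,9.5,-0.05,0,0,0.5],[0,-2.85,9.5,-0.05,0,0,0.5],[0,-2.85,9.5,-0.05,0,0,0.5]]]'; python3 - <<'E'
from h import *
d=np.array([.274,.962,0]);e=np.array([.962,-.274,0]);O=np.array([.525,.028,0])
s=status.observe();Rm=R.from_euler('xyz',s['tool_rot']).as_matrix();g=s['tool_pos']-.0188*Rm[:,1]-O
print("bar",g@e,g@d,g[2],"mouth~",g@d+.152,s['contact_force']@d)
im,W=cloud("scene");Q=np.stack([(W-O)@e,(W-O)@d,W[...,2]],-1)*1000
for lo in range(-25,210,15):
    p=Q[(Q[...,1]>=lo)&(Q[...,1]<lo+15)&(abs(Q[...,0])<36)&(Q[...,2]>112)&(Q[...,2]<150)]
    if len(p)>5:
        top=p[p[:,0]>-18]; print(lo+7,len(p),"z",np.median(top[:,2]).round(1) if len(top) else None,"x",p[:,0].min().round(1),"ymax",p[:,1].max().round(1),"ymin",p[:,1].min().round(1))
E
```

```text
time: 9.95
tool_pos: [0.5316, 0.0543, 0.1618]
tool_rot: [-1.904, -0.002, -0.289]
contact_force: [-2.8, -7.5, 17.6]
opening: 0.0092
bar -0.0008691989477216278 0.03324848599542842 0.1795542060571776 mouth~ 0.18524848599542842 -8.011363814974054
-3 141 z 127.0 x -32.8 ymax 4.9 ymin -9.9
12 71 z 131.8 x -32.8 ymax 19.9 ymin 5.0
27 99 z 132.4 x -32.8 ymax 35.0 ymin 20.1
42 49 z 132.3 x -32.8 ymax 49.7 ymin 35.2
57 58 z 130.8 x -30.9 ymax 64.4 ymin 50.1
72 55 z 131.5 x -32.7 ymax 79.4 ymin 65.1
87 52 z 131.3 x -31.3 ymax 94.8 ymin 80.2
102 65 z 131.4 x -31.1 ymax 109.9 ymin 95.2
117 63 z 131.9 x -30.1 ymax 125.0 ymin 110.0
132 51 z 131.5 x -30.9 ymax 139.4 ymin 125.1
147 65 z 131.3 x -29.8 ymax 155.0 ymin 140.1
162 58 z 131.6 x -31.5 ymax 169.8 ymin 155.3
177 39 z 131.4 x -30.3 ymax 183.5 ymin 170.0
```

```bash
python3 -m pendant '[[[0,-0.2,0.3,0,0,0,0.5],[0,-0.3,0.55,0,0,0,0.5],[0,-0.37,0.75,0,0,0,0.5],[0,-0.43,0.95,0,0,0,0.5],[0,-0.45,1.0,0,0,0,0.5],[0,-0.45,1.0,0,0,0,0.5],[0,-0.45,1.0,0,0,0,0.5]]]'; python3 - <<'E'
from h import *
d=np.array([.274,.962,0]);e=np.array([.962,-.274,0]);O=np.array([.525,.028,0])
s=status.observe();Rm=R.from_euler('xyz',s['tool_rot']).as_matrix();g=s['tool_pos']-.0188*Rm[:,1]-O
print("bar",g@e,g@d,g[2],"mouth~",g@d+.152,s['contact_force']@d)
E
```

```text
time: 10.7
tool_pos: [0.5341, 0.0647, 0.1618]
tool_rot: [-1.904, -0.0, -0.29]
contact_force: [-2.5, -8.0, 12.3]
opening: 0.0087
bar -0.0012061815421700844 0.04399112046272492 0.17958720625670566 mouth~ 0.19599112046272493 -8.428230649496944
```

```bash
python3 -m pendant '[[[0,-0.05,0.1,0,0,0,0.5],[0,-0.08,0.2,0,0,0,0.5],[0,-0.08,0.2,0,0,0,0.5]]]'; python3 - <<'E'
from h import *
d=np.array([.274,.962,0]);e=np.array([.962,-.274,0]);O=np.array([.525,.028,0])
s=status.observe();Rm=R.from_euler('xyz',s['tool_rot']).as_matrix();g=s['tool_pos']-.0188*Rm[:,1]-O
print("bar",g@e,g@d,g[2],"mouth~",g@d+.152,s['contact_force']@d)
im,W=cloud("scene");np.savez("s5.npz",im=im,W=W);Q=np.stack([(W-O)@e,(W-O)@d,W[...,2]],-1)*1000
p=Q[(abs(Q[...,0])<24)&(Q[...,2]>126)&(Q[...,2]<136)&(Q[...,1]>-60)&(Q[...,1]<230)]
print("can y",np.percentile(p[:,1],[0,1,99,100]))
save("e1.png",cv2.resize(im[140:240,230:350],None,fx=5,fy=5))
E
```

```text
time: 11.0
tool_pos: [0.5345, 0.0662, 0.1618]
tool_rot: [-1.906, 0.0, -0.29]
contact_force: [-3.0, -10.7, 11.7]
opening: 0.0089
bar -0.001227428377378461 0.045513695443871606 0.17959135829179257 mouth~ 0.1975136954438716 -11.171862140633921
can y [ -0.28986854   3.5196963  192.33004377 199.15910237]
```

View pics/e1.png

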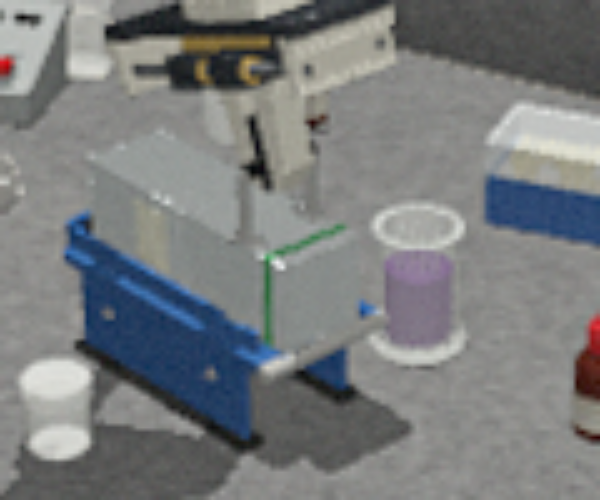

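The canister lies flat between the rails, with its mouth near the stop at (85,185). I'll press a little further to see a clear stop reaction.

```bash
python3 -m pendant '[[[0,-0.07,0.15,0,0,0,0.5],[0,-0.12,0.3,0,0,0,0.5],[0,-0.12,0.3,0,0,0,0.5],[0,-0.12,0.3,0,0,0,0.5]]]'; python3 - <<'E'
from h import *
d=np.array([.274,.962,0]);e=np.array([.962,-.274,0]);O=np.array([.525,.028,0])
s=status.observe();Rm=R.from_euler('xyz',s['tool_rot']).as_matrix();g=s['tool_pos']-.0188*Rm[:,1]-O
print("bar",g@e,g@d,g[2],"mouth~",g@d+.152,s['contact_force']@d)
E
```

```text
time: 11.45
tool_pos: [0.5351, 0.0666, 0.1622]
tool_rot: [-1.91, 0.0, -0.291]
contact_force: [-4.0, -21.3, 11.6]
opening: 0.0088
bar -0.0007558020649024898 0.0462105875341602 0.17996975604447316 mouth~ 0.1982105875341602 -21.556125988950782
```

It moved only 0.7 mm for a 3 mm command and the force rose to 21 N, so it is at the stop. I'll relax, release and retreat.

```bash
python3 -m pendant '[[[0,0.1,-0.2,0,0,0,0.5],[0,0.1,-0.2,0,0,0,1.5],[0,0.1,-0.2,0,0,0,3],[0,0.1,-0.2,0,0,0,4],[0,0.1,-0.2,0,0,0,4],[0,-2,-0.2,0,0,0,4],[0,-5,-0.2,0,0,0,4],[0,-9,-0.2,0,0,0,4],[0,-13,-0.2,0,0,0,4],[0,-14,-4,0,0,0,4],[0,-14,-9,0,0,0,4],[0,-14,-14,0,0,0,4],[0,-14,-18,0,0,0,4],[0,-14,-22,0,0,0,4],[0,-14,-22,0,0,0,4]]]'; python3 - <<'E'
from h import *
d=np.array([.274,.962,0]);e=np.array([.962,-.274,0]);O=np.array([.525,.028,0])
print(status.observe()['tool_pos'])
for n in("scene","top"):
    im,W=cloud(n);Q=np.stack([(W-O)@e,(W-O)@d,W[...,2]],-1)*1000
    k=(abs(Q[...,0])<24)&(Q[...,2]>126)&(Q[...,2]<137)&(Q[...,1]>-60)&(Q[...,1]<230);p=Q[k]
    print(n,"y",np.percentile(p[:,1],[0,1,99,100]).round(1),"plane",np.linalg.lstsq(np.c_[p[:,:2],np.ones(len(p))],p[:,2],rcond=None)[0].round(4))
    if n=="scene":A=im[140:240,230:380]
    else:B=im[120:250,190:385]
    if n=="top":
      for nm,c,lo,hi in(("coplin",(.656,.042),.075,.1),("jar",(.439,.167),.03,.06),("red",(.623,-.107),.06,.1)):
        q=W[(np.hypot(W[...,0]-c[0],W[...,1]-c[1])<.05)&(W[...,2]>lo)&(W[...,2]<hi)];print(nm,np.median(q,0).round(3))
save("f.png",np.vstack([cv2.resize(A,(450,300)),cv2.resize(B,(450,300))]))
E
```

```text
time: 12.95
tool_pos: [0.4891, -0.0867, 0.3661]
tool_rot: [-1.901, -0.003, -0.292]
contact_force: [-0.3, 0.2, 0.7]
opening: 0.0399
[ 0.48905684 -0.08666347  0.36608684]
scene y [  0.8   3.3 192.9 199.2] plane [-8.300000e-03  1.000000e-04  1.313263e+02]
top y [57.9 58.  70.3 70.4] plane [4.269000e-01 7.160000e-02 1.376436e+02]
coplin [nan nan nan]
jar [0.439 0.166 0.049]
red [ 0.621 -0.106  0.078]
  return _methods._mean(a, axis=axis, dtype=dtype,
  ret = um.true_divide(
```

View pics/f.png

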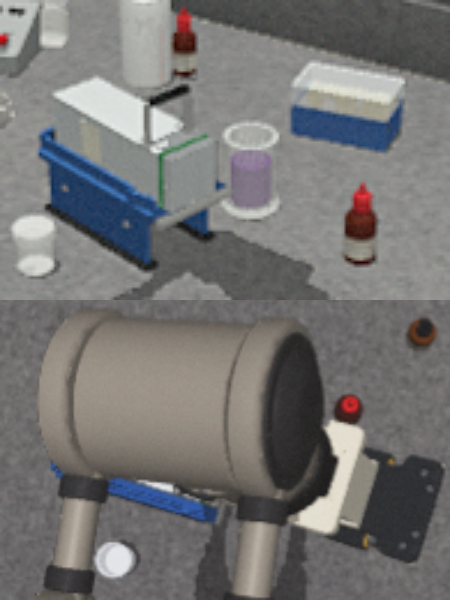

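The canister lies flat with its handle on top at (165,100), the gripper is clear, and all three bystanders are upright in the scene view. The foot edge at y ≈ 3–5 mm puts the mouth at about 193–195 mm. Handing in.

```bash
python3 -c "
from h import *
robot.hand_in();print(status.observe()['time'])"
```

```text
the job is handed in; nothing more can be done
the job is handed in; nothing more can be done
```

The canister is lying flat on the rack up to the end stop, with its handle on top. I let go of it and handed the job in at about 13 s; no verdict was reported.

- **What I did:** I pushed the canister's top over until it fell and leaned on the nose by itself at about 45°, then backed away. I gripped the bar handle at 25 N and raised the foot to about 3° from level with the nose still under it. Then I slid it between the rails to the stop, where 3 mm of commanded push moved it only 0.7 mm and the force rose to about 21 N.
- **Last checks, scene camera:** The top face is level within about 0.5° at z ≈ 131 mm (132 mm expected). The mouth is at about 193–195 mm from the foot edge in the depth image, against about 198 mm from the arm's position while pressing. Both are within the 188–201 mm limits.
- **Bystanders:** The specimen jar and red bottle are within about 2 mm of where they started.
- **Checks that failed:** The arm blocked the top camera, so the staining jar's position could not be measured there; the scene picture shows it upright and apparently in place. For the same reason the top camera could not confirm the canister's final position.

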